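# Screw the filler cap onto a spray-drone tank

## Robot

A 6-joint arm with a two-finger parallel gripper is mounted at the origin on the work surface. World frame = base frame: x ahead of the robot, y to its left, z up, the work surface at z = 0. Lengths are in m, angles in rad, forces in N, time in s.
With the tool pointing down it reaches from about 0.375 to 0.975 m from the base axis. Payload 3.8 kg.
Tool frame: the origin (TCP) lies midway between the tips of the shut fingers; the grasp point (between the pads) lies 19 mm behind it; z points along the fingers, y is the line along which they close (so a half turn about z gives the same grasp; the last joint's range is limited). The gripper opens to 85 mm and grips with 20 to 120 N. Pads are 22 mm wide; open, the fingers measure 114 mm over their backs; the gripper's body (76 mm by 85 mm) begins 54 mm behind the grasp point. The pads swing forward as they close: fully open they stand 13 mm farther back than shut.
Start: joints at [1.131, 0.264, 1.604, -0, 1.274, -0.037], TCP at [0.265, 0.621, 0.231] pointing down, gripper open.
Joint ranges: [-2.63, 2.63], [-0.94, 2.18], [0.31, 2.57], [-1.31, 4.45], [0, 2.66], [-2.55, 2.55]. Speed limits (rad/s): [2.57, 2.57, 3.14, 3.14, 3.14, 3.14].

## Interface

Orientations are given as a rotation vector (axis times angle).
In Python, from workcell import read_state, vision, ticket gives the robot as it stands. The module is installed in compiled form; this text tells all that it offers.
- The arm moves only by the tool jog_arm, never from a script. Its arguments are lists of equal length, an entry for each row: "turn": the turn, a rotation vector about the tool's x, y, z in rad, a list of three; "delta_pos": the shift along the tool's x, y, z in m, a list of three; "gripper": the finger opening in m, from 0 to 0.0854. In form: {"turn": [[rx, ry, rz], ...], "delta_pos": [[dx, dy, dz], ...], "gripper": [gripper, ...]}. A call has 1 to 20 rows; each row shifts and turns the commanded pose from where the row before left it, along the tool's axes as they then stand; what a row does not reach is not made up. A row lasts 1/12 s, in which the tool goes at most 41.7 mm and 7.16 degrees, less where a joint would pass 70% of its speed; a pose out of reach is approached as far as the arm can. A call with a gripper value outside its range is refused whole. The fingers move at their own pace and stop on an object; "grip_force" is the grip in N (left out, the last holds). Time passes only in rows, so rows that do not move let the fingers close. It gives the time, the measured TCP pose, the force, the opening and the grip force at its end, in the units of the state.
- read_state(): the state, without advancing time (a new reading comes with each control period).
- vision.read_camera(name): name is "side" or "top"; returns the picture (480x640x3 uint8, red, green, blue); there is no depth.
- vision.calibration(name): a dict with "vfov" (degrees; the focal length in pixels is half the picture's height over the tangent of half this angle, whatever the lens; pixels are square), "cx", "cy" (the principal point, pixels), "R" (3x3) and "t" (3): a world point X has camera coordinates R X + t. Camera axes: x right, y down, z forward; pixel columns grow to the right and rows downward; lengths in m; the calibration is good to about 2 mm. A picture is of the moment at which its call begins. calibration takes no time and is no camera call.
- ticket.finish_job(): hands the job in; it is judged then, once.
The state is a dict: "time": time; "q": joint angles; "joint_vel": joint speeds; "joint_torque": joint torques, N m; "tool_pos": TCP position; "tcp_rot": TCP orientation; "wrist_force": force on the tool from outside, world axes, zero at the start; "torque": the same for the moment, N m; "width": opening from 0.0 (shut) to 1.0 (fully open); "grip_force": force on a finger pad.
Only numpy, scipy, OpenCV 4.12 (cv2) and the standard library are available. Lean on these libraries where they do the work, as an engineer would, in place of code of your own. Each camera call takes 0.05 s, during which the arm holds its last target. There are 200 camera calls.

## Task

Close the spray tank with its big black screw cap, which lies on the bench. Set the cap on the filler mouth, turn it backward (anticlockwise seen from above) until it drops off the thread starts, then screw it clockwise to its stop, so that it stays fully down on its seal; feel your way, never force the plastic thread, and leave the other things where they are.

Things in the scene. Friction and masses are not known exactly. Their poses are not given: they have to be found in the camera images.
- cap_center (a point): Big black filler cap, round, fluted, 60 mm across, 28 mm high, 50 to 80 g, lying open side down on the bench; the point is on its axis half-way up (14 mm), z up. Inside: three thread lugs, 120 deg apart, 16 deg wide, hidden by the skirt; their yaw is not marked. Skirt bore 53 mm, 16 mm deep. Grip it by the rim, 20 to 30 N.
- mouth (a point): Centre of the rigid rim of the tank's filler mouth, 33 mm above the tank's deck, 163 mm above the bench; z up, x along the tank. Cap's centre above it: 5 to 9 mm while its lugs ride on the threads, 11 on the stop ribs (more if not centred within about 2 mm), 2 mm once dropped, 1 mm below it when closed. A rubber seal ring stands 4 mm proud of the rim; 12 N press it by 3 mm.
- neck: White neck of the mouth, 40 mm tube, tapered to 36 at the rim, origin on its axis at the deck. Three thread ridges to 51 mm across, each 81 deg long, falling 4.4 mm clockwise, with a stop rib at the low end, 2 mm taller than the start: a cap riding on top meets it if turned clockwise. 33 deg gap before each start. Dropped lugs turn 80 to 98 deg clockwise to the stop (felt as 0.4 Nm or more). Starts not marked.
- tank: White spray tank, 240 x 180 x 130 mm, fixed on the bench; origin under its centre, x lengthwise. The mouth is 50 mm from its centre towards -x, on the deck (130 mm high). A low carrying handle across the deck (19 mm high) is 80 mm from the mouth's axis, towards +x. Leave it where it is.
- drain_cap: Small black cap of another fitting, 40 mm across, 16 mm high, lying near the filler cap; origin under its centre. Not to be used; leave it alone.
- motor: Small dark outrunner motor, 42 mm across, 36 mm high with its shaft, standing near the filler cap; origin under its centre. Leave it alone.
- battery: Black battery pack, 140 x 46 x 38 mm, lying on the bench to the robot's right; origin under its centre. Leave it alone.
- driver: Screwdriver, 170 mm long, lying on the bench beyond the cap; origin near its middle. Leave it alone.
Not all that is in view belongs to the job. What is shaped like the part that bears cap_center but purple or red is not meant.

How it is judged:
On the way:
1. the cap has dropped off the thread starts onto the seal (its centre less than 3.5 mm above the rim) (z of cap_center in the frame of mouth below 0.0035 m and horizontal distance between cap_center and mouth below 0.004 m), for 0.1 s.
At the end, for the whole second after the job is handed in: The cap is screwed home on the mouth and released, holding its seal pressed: its centre less than 0.4 mm above the rim (1 mm below it at the stop), within 4 mm of the mouth's axis, level within 0.05 rad, at rest (z of cap_center in the frame of mouth below 0.0004 m and horizontal distance between cap_center and mouth below 0.004 m and angle between cap_center's own z axis and vertical below 0.05 rad and linear speed of cap below 0.02 m/s); the robot touches nothing.
It fails at once if the cap is forced while its lugs still ride on the threads: it bears on the neck with more than 35 N (z of cap_center in the frame of mouth above 0.0035 m and contact force between cap and neck above 35 N).
It fails at once if the thread is overtightened: the cap bears on the neck with more than 110 N (contact force between cap and neck above 110 N).
It fails at once if another thing on the bench is moved by more than 20 mm (distance of any of motor, drain_cap, battery, driver from where it was at the start of the episode above 0.02 m).
It also fails if it takes over 67 s, if anything falls off the work surface, if the arm or the gripper's body presses on something with over 40 N, if the wrist force passes 120 N, or if a joint passes its speed limit or range.

## Working session

There is one attempt and no reset: what is moved stays moved. The work goes in short steps, Python scripts to look and compute and a tool call to move; the robot and the scene stay as the last step left them, time stands still between calls to the robot, and variables do not carry over. Pictures are saved under pics/ and viewed, at most 10 in all, crops included, and the job is handed in when it is done.

Besides the shell and the picture viewer there is one more tool, called after "Emit:" as a command line: name --argument value ..., lists and objects as JSON in quotes. jog_arm: Moves the arm, as the interface text tells. Its arguments: {"type":"object","properties":{"turn":{"type":"array","items":{"type":"array","items":{"type":"number"}}},"delta_pos":{"type":"array","items":{"type":"array","items":{"type":"number"}}},"gripper":{"type":"array","items":{"type":"number"}},"grip_force":{"type":"number"}},"required":["turn","delta_pos","gripper"]}

```bash
mkdir -p pics; python3 - <<'E'
from workcell import read_state, vision
import cv2,json
s=read_state();print(s)
for n in("side","top"):
    im=vision.read_camera(n);cv2.imwrite(f"pics/{n}0.png",im[:,:,::-1]);c=vision.calibration(n);print(n,c)
E
```

```text
{'time': 0.0, 'q': array([ 1.13109985e+00,  2.64702104e-01,  1.60541078e+00,  2.86559973e-06,
        1.27370406e+00, -3.69141855e-02]), 'joint_vel': array([-0.0007905 ,  0.00082912,  0.00108021, -0.00055014,  0.00038683,
        0.0003863 ]), 'joint_torque': array([-7.97052799e-04, -5.15119278e+01, -3.67305887e+01, -3.01493292e-04,
        1.31674277e-02, -1.13083286e-05]), 'tool_pos': array([0.26427627, 0.62029907, 0.22997657]), 'tcp_rot': array([-0.62831617, -3.0775796 ,  0.00339357]), 'wrist_force': array([ 0.37179484, -0.51857507, -0.41330794]), 'torque': array([-0.02517503, -0.02721112, -0.00267945]), 'grip_force': 0.0, 'width': 0.9990224365504605}
side {'vfov': 53.01484836658324, 'cx': 311.61126576940956, 'cy': 243.0505963267011, 'R': array([[ 0.98048167, -0.19656627,  0.00417066],
       [-0.11672025, -0.59901428, -0.79218576],
       [ 0.15821528,  0.77623682, -0.61026578]]), 't': array([-0.61634862,  0.06422905,  1.0954454 ])}
top {'vfov': 49.18749783962665, 'cx': 316.4179971921673, 'cy': 235.8706379699194, 'R': array([[ 0.0204857 , -0.99978609, -0.00284751],
       [-0.99274629, -0.0200038 , -0.11855233],
       [ 0.11847001,  0.00525548, -0.99294372]]), 't': array([-0.16366943,  0.5812647 ,  1.38346066])}
```

View pics/side0.png

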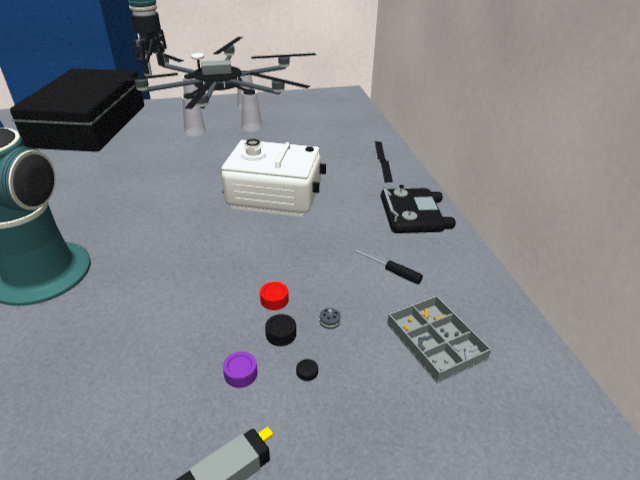

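View pics/top0.png

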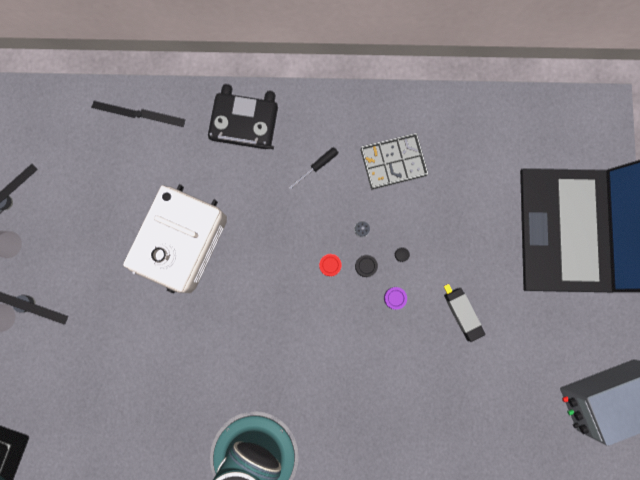

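Candidates in the top view are black (366,266), small black (402,255), red (330,265) and purple (395,298). The black disc at (366,266) is the only one that is both black and about 60 mm, so it fits. I'll measure it and the mouth and confirm in one crop.

```bash
cat > h.py <<'E'
import numpy as np, cv2
from workcell import read_state, vision
def cam(n):
    c=vision.calibration(n);f=240/np.tan(np.radians(c["vfov"]/2));return c,f
def ray(n,p):
    c,f=cam(n);R=np.array(c["R"]);t=np.array(c["t"])
    d=R.T@np.array([(p[0]-c["cx"])/f,(p[1]-c["cy"])/f,1]);return -R.T@t,d/np.linalg.norm(d)
def plane(n,p,z):
    o,d=ray(n,p);return o+d*(z-o[2])/d[2]
def tri(p,q):
    o1,d1=ray("side",p);o2,d2=ray("top",q)
    a=np.linalg.lstsq(np.c_[d1,-d2],o2-o1,rcond=None)[0];x,y=o1+a[0]*d1,o2+a[1]*d2
    return (x+y)/2,np.linalg.norm(x-y)
def proj(n,X):
    c,f=cam(n);v=np.array(c["R"])@X+np.array(c["t"]);return f*v[0]/v[2]+c["cx"],f*v[1]/v[2]+c["cy"]
def blobs(im,thr,box,amin=30):
    x0,y0,x1,y1=box;g=im[y0:y1,x0:x1].max(2)
    n,l,s,c=cv2.connectedComponentsWithStats((g<thr).astype(np.uint8))
    return [(np.round(c[i]+[x0,y0],1),s[i]) for i in range(1,n) if s[i,4]>amin]
E
python3 - <<'E'
from h import *
t=cv2.imread("pics/top0.png")[:,:,::-1];s=cv2.imread("pics/side0.png")[:,:,::-1]
for im,b in((t,(340,210,420,285)),(s,(262,305,345,385)),(t,(140,235,180,275)),(s,(240,134,268,160))):
    for thr in (60,80): print(thr,blobs(im,thr,b,15))
A=cv2.resize(t[205:315,310:420],(390,390),interpolation=2);B=cv2.resize(s[280:390,225:335],(390,390),interpolation=2)
C=cv2.resize(t[230:280,130:190],(390,200),interpolation=2);D=cv2.resize(s[130:170,225:285],(390,200),interpolation=2)
cv2.imwrite("pics/crop.png",np.vstack([np.hstack([A,B]),np.hstack([C,D])])[:,:,::-1])
E
```

```text
60 [(array([401.7, 253.3]), array([55, 38, 14, 13, 79], dtype=int32)), (array([366.4, 264.9]), array([18, 47, 17, 18, 73], dtype=int32))]
80 [(array([401.5, 254.3]), array([ 55,  38,  14,  14, 156], dtype=int32)), (array([365.7, 265.9]), array([ 15,  46,  22,  21, 367], dtype=int32))]
60 [(array([280.5, 329.9]), array([  4,  10,  30,  31, 795], dtype=int32)), (array([306.8, 369.7]), array([ 34,  54,  22,  22, 370], dtype=int32))]
80 [(array([280.4, 329.7]), array([  3,   9,  31,  32, 815], dtype=int32)), (array([329.2, 322.1]), array([58, 14, 20,  6, 36], dtype=int32)), (array([306.8, 369.6]), array([ 34,  54,  22,  22, 390], dtype=int32))]
60 []
80 [(array([154.1, 252.8]), array([12, 13,  8, 13, 19], dtype=int32))]
60 []
80 [(array([252.6, 141.3]), array([ 7,  5, 12,  6, 32], dtype=int32))]
```

View pics/crop.png

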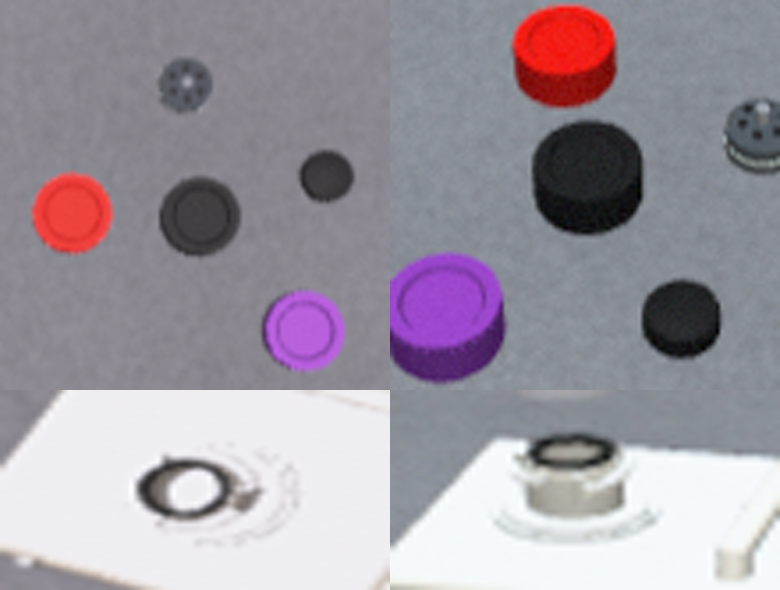

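The crop shows the big black fluted cap in the top view at (366,266) and in the side view at (281,329). The drain cap is clearly smaller. The dark seal ring on the neck is at about top (158,254.5) and side (253,145).

```bash
python3 - <<'E'
from h import *
t=cv2.imread("pics/top0.png")[:,:,::-1];s=cv2.imread("pics/side0.png")[:,:,::-1]
def ell(im,box,lo):
    x0,y0,x1,y1=box;m=(im[y0:y1,x0:x1].max(2)<lo).astype(np.uint8)
    m=cv2.resize(im[y0:y1,x0:x1].max(2),None,fx=4,fy=4,interpolation=cv2.INTER_LINEAR)
    c=max(cv2.findContours((m<lo).astype(np.uint8),cv2.RETR_EXTERNAL,cv2.CHAIN_APPROX_NONE)[0],key=cv2.contourArea)
    e=cv2.fitEllipse(cv2.convexHull(c));return (np.array(e[0])+.5)/4-.5+[x0,y0],np.array(e[1])/4
for lo in(90,95,100): print("captop",ell(t,(345,245,388,287),lo))
for lo in(100,130,150):
    a=ell(t,(146,242,169,268),lo);b=ell(s,(240,134,268,151),lo);print(lo,"ring",a,b,tri(b[0],a[0]),plane("top",a[0],.167),plane("side",b[0],.167))
a=ell(t,(345,245,388,287),95)
print(plane("top",a[0],.022))
for n,im,box in(("side",s,(262,305,300,350)),):
    print(tri(ell(im,box,60)[0],a[0]))
for p in((365.7,265.9),(401.5,254.5),(362,229),(330,265),(395.5,298.5),(165,197),(222,215)):print(p,plane("top",p,.02 if p[0]>300 else .13))
# tank edges
print([np.round(plane("top",p,.13),3) for p in((165,187),(226,213),(174,291),(125,265),(156,217),(198,236))])
# side: top disc rim centre of cap
print("fwd", proj("side",plane("top",a[0],.028)))
E
```

```text
captop (array([365.72932053, 265.78198242]), array([21.4316082 , 22.47542572]))
captop (array([365.75240517, 265.77911377]), array([21.64609718, 22.72862816]))
captop (array([365.78380966, 265.76488876]), array([21.96592522, 22.88059807]))
100 ring (array([157.45721912, 254.09142303]), array([12.25635815, 13.48661423])) (array([252.46306801, 141.76065254]), array([ 6.97525501, 13.28528881])) (array([0.51676977, 0.23617848, 0.16160179]), np.float64(0.0006159077619799844)) [0.5160397  0.23451575 0.167     ] [0.51632273 0.2249473  0.167     ]
130 ring (array([158.11463928, 254.27289963]), array([14.29604435, 14.66892147])) (array([252.46548271, 141.62855721]), array([ 7.94054365, 14.06377602])) (array([0.51645842, 0.23412314, 0.16294928]), np.float64(0.0010279492096462162)) [0.51562835 0.23288485 0.167     ] [0.51640709 0.22571911 0.167     ]
150 ring (array([158.17683983, 254.22912693]), array([14.8518734 , 15.12554836])) (array([253.58006287, 136.6491971 ]), array([17.85393715, 29.45605087])) (array([0.51764889, 0.2290101 , 0.17894732]), np.float64(0.005668167107519258)) [0.51573848 0.23273895 0.167     ] [0.52230685 0.25486629 0.167     ]
[ 0.50707143 -0.28702428  0.022     ]
(array([ 0.50811685, -0.28824228,  0.0085431 ]), np.float64(0.0003738985306931805))
(365.7, 265.9) [ 0.50686813 -0.28706518  0.02      ]
(401.5, 254.5) [ 0.53984553 -0.38405709  0.02      ]
(362, 229) [ 0.60761374 -0.27600654  0.02      ]
(330, 265) [ 0.50734395 -0.19022506  0.02      ]
(395.5, 298.5) [ 0.42071685 -0.36806641  0.02      ]
(165, 197) [0.66489375 0.23496001 0.13      ]
(222, 215) [0.6214783  0.08792026 0.13      ]
[array([0.691, 0.236, 0.13 ]), array([0.627, 0.078, 0.13 ]), array([0.428, 0.2  , 0.13 ]), array([0.49 , 0.326, 0.13 ]), array([0.613, 0.255, 0.13 ]), array([0.567, 0.146, 0.13 ])]
fwd (np.float64(279.1656872306337), np.float64(322.4766583133682))
```

Emit:
jog_arm --turn '[[0,0,0],[0,0,0],[0,0,0],[0,0,0],[0,0,0],[0,0,0],[0,0,0],[0,0,0],[0,0,0],[0,0,0],[0,0,0],[0,0,0],[0,0,0],[0,0,0],[0,0,0],[0,0,0],[0,0,0],[0,0,0],[0,0,0],[0,0,0]]' --delta_pos '[[-0.024,-0.031,0],[-0.024,-0.031,0],[-0.024,-0.031,0],[-0.024,-0.031,0],[-0.024,-0.031,0],[-0.024,-0.031,0],[-0.024,-0.031,0],[-0.024,-0.031,0],[-0.024,-0.031,0],[-0.024,-0.031,0],[-0.024,-0.031,0],[-0.024,-0.031,0],[-0.024,-0.031,0],[-0.024,-0.031,0],[-0.024,-0.031,0],[-0.024,-0.031,0],[-0.024,-0.031,0],[-0.024,-0.031,0],[-0.024,-0.031,0],[-0.024,-0.031,0]]' --gripper '[0.085,0.085,0.085,0.085,0.085,0.085,0.085,0.085,0.085,0.085,0.085,0.085,0.085,0.085,0.085,0.085,0.085,0.085,0.085,0.085]' --grip_force 25

```text
time: 1.77
tool_pos: [0.4628, -0.1396, 0.231]
tcp_rot: [-0.629, -3.078, -0.0]
wrist_force: [1.5, 0.1, 0.1]
width: 0.996
grip_force: 0.0
```

```bash
cat > g.py <<'E'
import sys,numpy as np
from h import *
from scipy.spatial.transform import Rotation as Ro
# usage: x y z yaw_of_tool_y(deg) -> tool-frame delta and turn
def go(x,y,z,yaw):
    s=read_state();R=Ro.from_rotvec(s["tcp_rot"]);p=s["tool_pos"]
    a=np.radians(yaw);Y=np.array([np.cos(a),np.sin(a),0]);Z=np.array([0,0,-1.]);T=Ro.from_matrix(np.c_[np.cross(Y,Z),Y,Z])
    ty=R.as_matrix()[:,1]
    print("t",round(s["time"],2),"pos",p.round(4),"yaw",np.degrees(np.arctan2(ty[1],ty[0])).round(2),"q1,q6 deg",np.degrees(s["q"][[0,5]]).round(1),"F",s["wrist_force"].round(1),"M",s["torque"].round(2),"w",(s["width"]*.0854).round(4),"g",s["grip_force"])
    print("delta tool",R.inv().apply(np.array([x,y,z])-p).round(4),"turn",(R.inv()*T).as_rotvec().round(4))
if __name__=="__main__": go(*map(float,sys.argv[1:]))
E
python3 g.py .507 -.287 .1 45
```

```text
Traceback (most recent call last):
  File "g.py", line 11, in <module>
    if __name__=="__main__": go(*map(float,sys.argv[1:]))
                             ~~^^^^^^^^^^^^^^^^^^^^^^^^^^
  File "g.py", line 9, in go
    print("t",round(s["time"],2),"pos",p.round(4),"yaw",np.degrees(np.arctan2(ty[1],ty[0])).round(2),"q1,q6 deg",np.degrees(s["q"][[0,5]]).round(1),"F",s["wrist_force"].round(1),"M",s["torque"].round(2),"w",(s["width"]*.0854).round(4),"g",s["grip_force"])
                                                                                                                                                                                                               ^^^^^^^^^^^^^^^^^^^^^^^^
AttributeError: 'float' object has no attribute 'round'
```

```bash
sed -i 's/(s\["width"\]\*.0854).round(4)/round(float(s["width"]*.0854),4)/' g.py; python3 g.py .507 -.287 .1 45
```

```text
t 1.77 pos [ 0.4628 -0.1396  0.231 ] yaw 66.89 q1,q6 deg [-19.7 -86.6] F [1.5 0.1 0.1] M [ 0.03 -0.03 -0.  ] w 0.0851 g 0.0
delta tool [-0.0985 -0.1183  0.131 ] turn [ 1.00e-04 -3.00e-04  3.82e-01]
```

Emit:
jog_arm --turn '[[0,0,0],[0,0,0],[0,0,0],[0,0,0],[0,0,0],[0,0,0],[0,0,0.0955],[0,0,0.0955],[0,0,0.0955],[0,0,0.0955],[0,0,0],[0,0,0]]' --delta_pos '[[-0.0164,-0.0197,0.0218],[-0.0164,-0.0197,0.0218],[-0.0164,-0.0197,0.0218],[-0.0164,-0.0197,0.0218],[-0.0164,-0.0197,0.0218],[-0.0164,-0.0197,0.0218],[0,0,0.012],[0,0,0.012],[0,0,0.012],[0,0,0.012],[0,0,0],[0,0,0]]' --gripper '[0.085,0.085,0.085,0.085,0.085,0.085,0.085,0.085,0.085,0.085,0.085,0.085]'

```text
time: 2.77
tool_pos: [0.5063, -0.2842, 0.0513]
tcp_rot: [-1.196, -2.902, -0.001]
wrist_force: [0.9, 0.5, -0.7]
width: 0.996
grip_force: 0.0
```

```bash
python3 g.py .507 -.287 -.003 45; python3 - <<'E'
from h import *
a=vision.read_camera("top")[215:315,316:416];b=vision.read_camera("side")[280:380,231:331]
cv2.imwrite("pics/c2.png",cv2.resize(np.hstack([a,b]),(800,400),interpolation=2)[:,:,::-1])
E
```

```text
t 2.77 pos [ 0.5063 -0.2842  0.0513] yaw 45.18 q1,q6 deg [-31.8 -77. ] F [ 0.9  0.5 -0.7] M [-0.04 -0.    0.01] w 0.085 g 0.0
delta tool [-0.0026 -0.0014  0.0543] turn [-0.0007 -0.0028  0.0032]
```

View pics/c2.png

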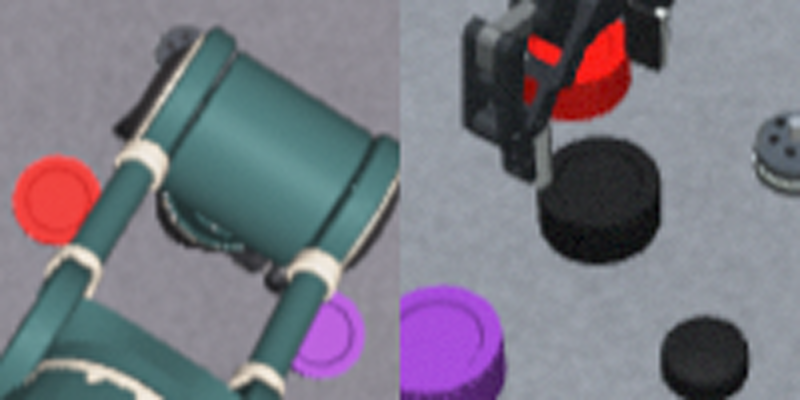

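The side view shows the open fingers straddling the cap's sides, still above it. I'll lower with the small correction.

Emit:
jog_arm --turn '[[0,0,0],[0,0,0],[0,0,0],[0,0,0],[0,0,0]]' --delta_pos '[[-0.0026,-0.0014,0.012],[0,0,0.014],[0,0,0.014],[0,0,0.007],[0,0,0]]' --gripper '[0.085,0.085,0.085,0.085,0.085]'

```text
time: 3.28
tool_pos: [0.5069, -0.2869, 0.0036]
tcp_rot: [-1.199, -2.9, -0.001]
wrist_force: [-1.4, -0.7, -0.3]
width: 0.998
grip_force: 0.0
```

Emit:
jog_arm --turn '[[0,0,0],[0,0,0],[0,0,0],[0,0,0],[0,0,0],[0,0,0],[0,0,0]]' --delta_pos '[[0,0,0.003],[0,0,0.002],[0,0,0],[0,0,0],[0,0,0],[0,0,0],[0,0,0]]' --gripper '[0.085,0.075,0.065,0.055,0.05,0.05,0.05]' --grip_force 20

```text
time: 3.87
tool_pos: [0.5088, -0.2881, 0.0012]
tcp_rot: [1.201, 2.902, -0.0]
wrist_force: [0.1, -0.4, 2.6]
width: 0.704
grip_force: 22.0
```

```bash
python3 g.py .507 -.287 -.003 -45
```

```text
t 3.87 pos [ 0.5088 -0.2881  0.0012] yaw 45.04 q1,q6 deg [-32. -77.] F [ 0.1 -0.4  2.6] M [-0.02  0.04  0.05] w 0.0601 g 22.003833213821054
delta tool [ 0.002  -0.0005  0.0042] turn [1.3000e-03 9.0000e-04 1.5715e+00]
```

Emit:
jog_arm --turn '[[0,0,0],[0,0,0],[0,0,0],[0,0,0.12],[0,0,0.12],[0,0,0.12],[0,0,0.12],[0,0,0.12],[0,0,0.12],[0,0,0.12],[0,0,0.12],[0,0,0.12],[0,0,0.12],[0,0,0.12],[0,0,0.12],[0,0,0.12],[0,0,0],[0,0,0]]' --delta_pos '[[0,0,0],[0,0,0],[0,0,-0.003],[0,0,0],[0,0,0],[0,0,0],[0,0,0],[0,0,0],[0,0,0],[0,0,0],[0,0,0],[0,0,0],[0,0,0],[0,0,0],[0,0,0],[0,0,0],[0,0,0.0],[0,0,0]]' --gripper '[0.085,0.085,0.085,0.085,0.085,0.085,0.085,0.085,0.085,0.085,0.085,0.085,0.085,0.085,0.085,0.085,0.085,0.085]'

```text
time: 5.37
tool_pos: [0.5081, -0.2877, 0.0035]
tcp_rot: [-2.893, -1.224, 0.0]
wrist_force: [-0.2, -0.5, 0.4]
width: 0.995
grip_force: 0.0
```

Emit:
jog_arm --turn '[[0,0,0],[0,0,0],[0,0,0],[0,0,0],[0,0,0],[0,0,0],[0,0,0]]' --delta_pos '[[0,0,0.002],[0,0,0],[0,0,0],[0,0,0],[0,0,0],[0,0,0],[0,0,0]]' --gripper '[0.08,0.07,0.06,0.05,0.05,0.05,0.05]' --grip_force 25

```text
time: 5.95
tool_pos: [0.5083, -0.2878, 0.0017]
tcp_rot: [2.895, 1.219, 0.0]
wrist_force: [0.8, -0.6, 1.3]
width: 0.697
grip_force: 27.3
```

```bash
python3 g.py .507 -.287 .22 -45
```

```text
t 5.95 pos [ 0.5083 -0.2878  0.0017] yaw -44.33 q1,q6 deg [-32.   12.4] F [ 0.8 -0.6  1.3] M [ 0.03  0.02 -0.03] w 0.0595 g 27.254520384594798
delta tool [-0.0003 -0.0014 -0.2183] turn [ 0.0003 -0.      0.0117]
```

Emit:
jog_arm --turn '[[0,0,0],[0,0,0],[0,0,0],[0,0,0],[0,0,0],[0,0,0],[0,0,0],[0,0,0],[0,0,0],[0,0,0],[0,0,0],[0,0,0],[0,0,0],[0,0,0],[0,0,0],[0,0,0],[0,0,0],[0,0,0],[0,0,0],[0,0,0]]' --delta_pos '[[0,0,-0.01],[0,0,-0.02],[0,0,-0.03],[0.018,-0.017,-0.03],[0.024,-0.0227,-0.03],[0.024,-0.0227,-0.03],[0.024,-0.0227,-0.03],[0.024,-0.0227,-0.03],[0.024,-0.0227,0],[0.024,-0.0227,0],[0.024,-0.0227,0],[0.024,-0.0227,0],[0.024,-0.0227,0],[0.024,-0.0227,0],[0.024,-0.0227,0],[0.024,-0.0227,0],[0.024,-0.0227,0],[0.024,-0.0227,0],[0.016,-0.0151,0],[0.008,-0.0076,0]]' --gripper '[0.05,0.05,0.05,0.05,0.05,0.05,0.05,0.05,0.05,0.05,0.05,0.05,0.05,0.05,0.05,0.05,0.05,0.05,0.05,0.05]'

```text
time: 7.62
tool_pos: [0.5161, 0.2265, 0.2039]
tcp_rot: [-2.893, -1.222, -0.001]
wrist_force: [-0.6, -0.1, -0.6]
width: 0.705
grip_force: 27.4
```

Emit:
jog_arm --turn '[[0,0,0]]' --delta_pos '[[0,0,0]]' --gripper '[0.05]'

```text
time: 7.7
tool_pos: [0.5163, 0.2256, 0.2038]
tcp_rot: [-2.893, -1.223, -0.0]
wrist_force: [0.7, 0.8, -0.1]
width: 0.7
grip_force: 27.4
```

```bash
python3 g.py .5165 .232 .168 -44.3; python3 - <<'E'
from h import *
a=vision.read_camera("top")[205:305,108:208];b=vision.read_camera("side")[95:195,203:303]
cv2.imwrite("pics/c3.png",cv2.resize(np.hstack([a,b]),(800,400),interpolation=2)[:,:,::-1])
E
```

```text
t 7.7 pos [0.5163 0.2256 0.2038] yaw -44.18 q1,q6 deg [21.1 65.2] F [ 0.7  0.8 -0.1] M [-0.02 -0.01  0.01] w 0.0597 g 27.353106290102005
delta tool [ 0.0047 -0.0043  0.0358] turn [-0.0003 -0.0003  0.0021]
```

View pics/c3.png

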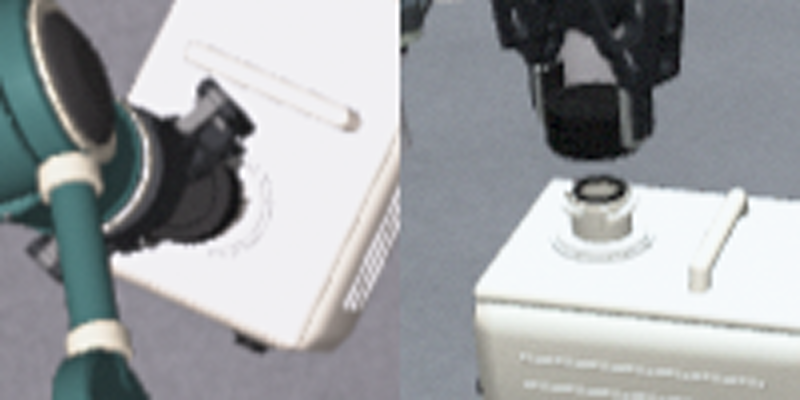

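The side view shows the cap held level above the neck, with the ring at about side (253,142). I'm shifting it to (0.517, 0.2325) and lowering it.

Emit:
jog_arm --turn '[[0,0,0],[0,0,0],[0,0,0],[0,0,0],[0,0,0]]' --delta_pos '[[0.0054,-0.0043,0.01],[0,0,0.013],[0,0,0.01],[0,0,0.006],[0,0,0]]' --gripper '[0.05,0.05,0.05,0.05,0.05]'

```text
time: 8.22
tool_pos: [0.5161, 0.2295, 0.1616]
tcp_rot: [-2.896, -1.217, 0.006]
wrist_force: [-0.2, -0.1, -0.8]
width: 0.7
grip_force: 27.8
```

```bash
python3 g.py .517 .2325 .160 -44.3; python3 - <<'E'
from h import *
b=vision.read_camera("side")[95:195,203:303]
cv2.imwrite("pics/c4.png",cv2.resize(b,(600,600),interpolation=2)[:,:,::-1])
E
```

```text
t 8.22 pos [0.5161 0.2295 0.1616] yaw -44.4 q1,q6 deg [21.4 65.8] F [-0.2 -0.1 -0.8] M [ 0.05 -0.08  0.03] w 0.0598 g 27.819327749311924
delta tool [ 0.0028 -0.0015  0.0016] turn [-0.0015  0.0034 -0.0018]
```

View pics/c4.png

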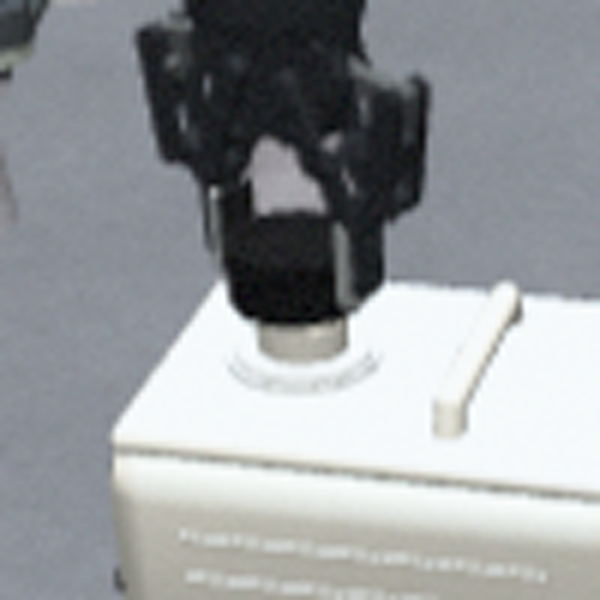

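The side view shows the cap directly over the neck: cap centre at column 305 and neck centre at column 303.5 in the 6x crop. There is no contact yet. I'll hold one row to settle and read again.

Emit:
jog_arm --turn '[[0,0,0],[0,0,0]]' --delta_pos '[[0,0,0],[0,0,0]]' --gripper '[0.05,0.05]'

```text
time: 8.43
tool_pos: [0.5176, 0.2305, 0.1649]
tcp_rot: [2.896, 1.218, 0.0]
wrist_force: [-0.2, 0.9, -0.5]
width: 0.702
grip_force: 27.8
```

```bash
python3 g.py .5165 .232 .160 -44.3
```

```text
t 8.43 pos [0.5176 0.2305 0.1649] yaw -44.36 q1,q6 deg [21.5 65.9] F [-0.2  0.9 -0.5] M [ 0.05 -0.02 -0.05] w 0.06 g 27.84560431726277
delta tool [ 0.0003 -0.0018  0.0049] turn [ 0.0002 -0.0003 -0.0011]
```

Emit:
jog_arm --turn '[[0,0,0],[0,0,0],[0,0,0],[0,0,0],[0,0,0]]' --delta_pos '[[0.0007,-0.0014,0.001],[0,0,0.001],[0,0,0.001],[0,0,0.001],[0,0,0]]' --gripper '[0.05,0.05,0.05,0.05,0.05]'

```text
time: 8.85
tool_pos: [0.5166, 0.2321, 0.1603]
tcp_rot: [2.895, 1.219, -0.0]
wrist_force: [0.2, 0.1, -1.2]
width: 0.702
grip_force: 27.8
```

Emit:
jog_arm --turn '[[0,0,0],[0,0,0],[0,0,0]]' --delta_pos '[[0,0,0.001],[0,0,0.0005],[0,0,0]]' --gripper '[0.05,0.05,0.05]'

```text
time: 9.1
tool_pos: [0.517, 0.2322, 0.1596]
tcp_rot: [-2.896, -1.219, -0.001]
wrist_force: [-1.7, -0.3, 2.7]
width: 0.704
grip_force: 28.2
```

Emit:
jog_arm --turn '[[0,0,0],[0,0,0],[0,0,-0.06],[0,0,-0.06],[0,0,-0.06],[0,0,-0.06]]' --delta_pos '[[0,0,0.0005],[0,0,0],[0,0,0],[0,0,0],[0,0,0],[0,0,0]]' --gripper '[0.05,0.05,0.05,0.05,0.05,0.05]'

```text
time: 9.6
tool_pos: [0.5167, 0.232, 0.1582]
tcp_rot: [2.726, 1.561, -0.0]
wrist_force: [-1.0, 0.6, -1.0]
width: 0.704
grip_force: 27.8
```

```bash
python3 g.py .517 .232 .1595 -44.3
```

```text
t 9.6 pos [0.5167 0.232  0.1582] yaw -30.42 q1,q6 deg [21.7 52.1] F [-1.   0.6 -1. ] M [-0.01 -0.01 -0.04] w 0.0601 g 27.844676161184907
delta tool [ 0.0001  0.0003 -0.0013] turn [-0.000e+00  1.000e-04  2.422e-01]
```

Emit:
jog_arm --turn '[[0,0,0],[0,0,0],[0,0,0]]' --delta_pos '[[0,0,0.0005],[0,0,0.0005],[0,0,0]]' --gripper '[0.05,0.05,0.05]'

```text
time: 9.85
tool_pos: [0.5166, 0.232, 0.1571]
tcp_rot: [-2.73, -1.555, 0.001]
wrist_force: [-0.3, -0.9, -0.5]
width: 0.699
grip_force: 27.8
```

Emit:
jog_arm --turn '[[0,0,0],[0,0,0],[0,0,0]]' --delta_pos '[[0,0,0.0005],[0,0,0.0005],[0,0,0]]' --gripper '[0.05,0.05,0.05]'

```text
time: 10.1
tool_pos: [0.5167, 0.2321, 0.1563]
tcp_rot: [-2.729, -1.556, 0.0]
wrist_force: [-0.2, -0.2, -0.7]
width: 0.703
grip_force: 27.8
```

Emit:
jog_arm --turn '[[0,0,0],[0,0,0],[0,0,0]]' --delta_pos '[[0,0,0.0005],[0,0,0.0005],[0,0,0]]' --gripper '[0.05,0.05,0.05]'

```text
time: 10.35
tool_pos: [0.5167, 0.2321, 0.1554]
tcp_rot: [-2.729, -1.556, 0.0]
wrist_force: [-0.4, -0.2, -0.4]
width: 0.7
grip_force: 27.8
```

Emit:
jog_arm --turn '[[0,0,0],[0,0,0],[0,0,0]]' --delta_pos '[[0,0,0.0005],[0,0,0.0005],[0,0,0]]' --gripper '[0.05,0.05,0.05]'

```text
time: 10.6
tool_pos: [0.5167, 0.2321, 0.1544]
tcp_rot: [2.729, 1.557, -0.0]
wrist_force: [-1.0, -0.2, -1.4]
width: 0.702
grip_force: 27.8
```

Emit:
jog_arm --turn '[[0,0,0],[0,0,0],[0,0,0]]' --delta_pos '[[0,0,0.0005],[0,0,0.0005],[0,0,0]]' --gripper '[0.05,0.05,0.05]'

```text
time: 10.85
tool_pos: [0.5167, 0.232, 0.1534]
tcp_rot: [2.729, 1.557, -0.0]
wrist_force: [0.3, 0.0, -0.4]
width: 0.697
grip_force: 27.8
```

Emit:
jog_arm --turn '[[0,0,0],[0,0,0],[0,0,0]]' --delta_pos '[[0,0,0.0005],[0,0,0.0005],[0,0,0]]' --gripper '[0.05,0.05,0.05]'

```text
time: 11.1
tool_pos: [0.5168, 0.2321, 0.1525]
tcp_rot: [2.729, 1.557, 0.0]
wrist_force: [-0.3, -0.9, -0.5]
width: 0.696
grip_force: 27.9
```

Emit:
jog_arm --turn '[[0,0,0],[0,0,0],[0,0,0]]' --delta_pos '[[0,0,0.0005],[0,0,0.0005],[0,0,0]]' --gripper '[0.05,0.05,0.05]'

```text
time: 11.35
tool_pos: [0.5169, 0.2321, 0.1519]
tcp_rot: [2.729, 1.557, 0.0]
wrist_force: [-0.8, -0.0, 1.6]
width: 0.7
grip_force: 28.1
```

Emit:
jog_arm --turn '[[0,0,0],[0,0,0]]' --delta_pos '[[0,0,0.0005],[0,0,0]]' --gripper '[0.05,0.05]'

```text
time: 11.52
tool_pos: [0.5169, 0.2321, 0.1515]
tcp_rot: [2.729, 1.557, 0.0]
wrist_force: [-1.7, -0.2, 4.2]
width: 0.7
grip_force: 28.2
```

```bash
python3 g.py .517 .232 .1595 -44.3;python3 - <<'E'
from h import *
b=vision.read_camera("side")[95:195,203:303]
cv2.imwrite("pics/c5.png",cv2.resize(b,(600,600),interpolation=2)[:,:,::-1])
E
```

```text
t 11.52 pos [0.5169 0.2321 0.1515] yaw -30.6 q1,q6 deg [21.7 52.3] F [-1.7 -0.2  4.2] M [-0.1   0.3  -0.02] w 0.0597 g 28.19214278832078
delta tool [-0.      0.0001 -0.008 ] turn [ 2.000e-04 -2.000e-04  2.392e-01]
```

View pics/c5.png

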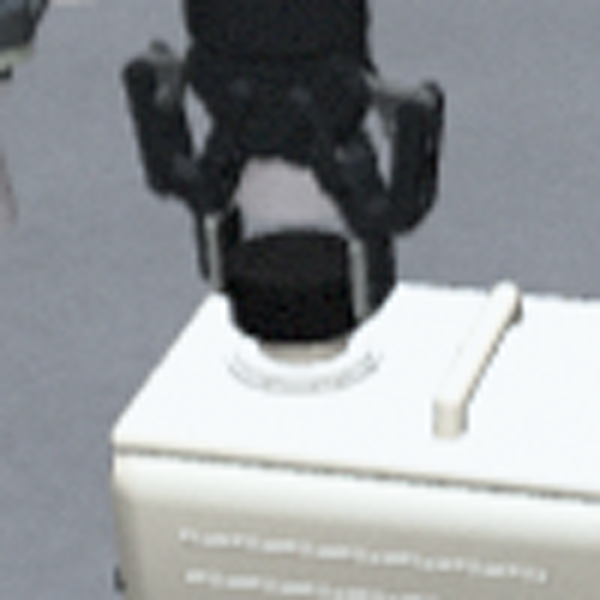

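The cap has dropped onto the seal, with light contact. Now I'll screw it clockwise.

Emit:
jog_arm --turn '[[0,0,0.08],[0,0,0.08],[0,0,0.08],[0,0,0.08],[0,0,0.08],[0,0,0]]' --delta_pos '[[0,0,0],[0,0,0],[0,0,0],[0,0,0],[0,0,0],[0,0,0]]' --gripper '[0.05,0.05,0.05,0.05,0.05,0.05]'

```text
time: 12.07
tool_pos: [0.5175, 0.2324, 0.1516]
tcp_rot: [-2.985, -0.98, -0.003]
wrist_force: [1.0, 0.1, 3.1]
width: 0.699
grip_force: 28.2
```

```bash
python3 g.py .517 .232 .1495 -44.3
```

```text
t 12.07 pos [0.5175 0.2324 0.1516] yaw -53.63 q1,q6 deg [21.7 75.3] F [1.  0.1 3.1] M [-0.01  0.   -0.  ] w 0.0597 g 28.172808391973376
delta tool [-0.0007 -0.      0.0021] turn [ 0.0006 -0.0018 -0.1628]
```

Emit:
jog_arm --turn '[[0,0,0.08],[0,0,0.08],[0,0,0.08],[0,0,0.08],[0,0,0]]' --delta_pos '[[0,0,0],[0,0,0],[0,0,0.0001],[0,0,0.0002],[0,0,0]]' --gripper '[0.05,0.05,0.05,0.05,0.05]'

```text
time: 12.48
tool_pos: [0.5175, 0.2324, 0.1514]
tcp_rot: [-3.102, -0.496, -0.003]
wrist_force: [-0.6, -0.4, 5.2]
width: 0.699
grip_force: 28.3
```

```bash
python3 g.py .517 .232 .1495 -44.3
```

```text
t 12.48 pos [0.5175 0.2324 0.1514] yaw -71.84 q1,q6 deg [21.7 93.5] F [-0.6 -0.4  5.2] M [ 0.02 -0.04 -0.06] w 0.0597 g 28.263727594166994
delta tool [-0.0006  0.0002  0.0019] turn [ 3.000e-04 -1.700e-03 -4.806e-01]
```

Joint 6 might run out of range before the stop, so I'm regripping 90° back.

Emit:
jog_arm --turn '[[0,0,0],[0,0,0],[0,0,0],[0,0,-0.12],[0,0,-0.12],[0,0,-0.12],[0,0,-0.12],[0,0,-0.12],[0,0,-0.12],[0,0,-0.12],[0,0,-0.12],[0,0,-0.12],[0,0,-0.12],[0,0,-0.12],[0,0,-0.12],[0,0,-0.12],[0,0,0]]' --delta_pos '[[0,0,0],[0,0,0],[0,0,0],[0,0,0],[0,0,0],[0,0,0],[0,0,0],[0,0,0],[0,0,0],[0,0,0],[0,0,0],[0,0,0],[0,0,0],[0,0,0],[0,0,0],[0,0,0],[0,0,0]]' --gripper '[0.08,0.08,0.08,0.08,0.08,0.08,0.08,0.08,0.08,0.08,0.08,0.08,0.08,0.08,0.08,0.08,0.08]'

```text
time: 13.9
tool_pos: [0.5164, 0.2319, 0.1501]
tcp_rot: [-1.851, -2.537, 0.002]
wrist_force: [-0.1, 0.2, -0.1]
width: 0.939
grip_force: 0.0
```

Emit:
jog_arm --turn '[[0,0,0],[0,0,0],[0,0,0],[0,0,0],[0,0,0],[0,0,0]]' --delta_pos '[[0,0,0],[0,0,0],[0,0,0],[0,0,0],[0,0,0],[0,0,0]]' --gripper '[0.07,0.06,0.05,0.05,0.05,0.05]' --grip_force 28

```text
time: 14.4
tool_pos: [0.5167, 0.2321, 0.1507]
tcp_rot: [-1.857, -2.534, 0.0]
wrist_force: [-0.7, -0.7, 1.4]
width: 0.698
grip_force: 30.1
```

```bash
python3 g.py .517 .232 .1495 -44.3
```

```text
t 14.4 pos [0.5167 0.2321 0.1507] yaw 17.51 q1,q6 deg [21.7  4.2] F [-0.7 -0.7  1.4] M [-0.06  0.08  0.04] w 0.0596 g 30.056026121601462
delta tool [-0.0001  0.0003  0.0012] turn [-2.0000e-04  2.0000e-04  1.0787e+00]
```

Emit:
jog_arm --turn '[[0,0,0.08],[0,0,0.08],[0,0,0.08],[0,0,0.08],[0,0,0]]' --delta_pos '[[0,0,0.0002],[0,0,0.0003],[0,0,0.0003],[0,0,0.0003],[0,0,0]]' --gripper '[0.05,0.05,0.05,0.05,0.05]'

```text
time: 14.82
tool_pos: [0.5172, 0.2323, 0.1499]
tcp_rot: [2.239, 2.203, 0.002]
wrist_force: [1.1, 0.2, 1.9]
width: 0.703
grip_force: 30.4
```

```bash
python3 g.py .517 .232 .1495 -44.3
```

```text
t 14.82 pos [0.5172 0.2323 0.1499] yaw -0.93 q1,q6 deg [21.7 22.6] F [1.1 0.2 1.9] M [ 0.05 -0.08 -0.04] w 0.06 g 30.447617238387465
delta tool [-0.0003 -0.0002  0.0004] turn [ 7.000e-04 -8.000e-04  7.569e-01]
```

Emit:
jog_arm --turn '[[0,0,0.08],[0,0,0.08],[0,0,0.08],[0,0,0]]' --delta_pos '[[0,0,0.0003],[0,0,0.0003],[0,0,0.0003],[0,0,0]]' --gripper '[0.05,0.05,0.05,0.05]'

```text
time: 15.15
tool_pos: [0.5173, 0.2324, 0.1491]
tcp_rot: [2.485, 1.922, 0.002]
wrist_force: [-0.6, 0.8, 1.4]
width: 0.702
grip_force: 30.5
```

```bash
python3 g.py .517 .232 .1495 -44.3
```

```text
t 15.15 pos [0.5173 0.2324 0.1491] yaw -14.56 q1,q6 deg [21.7 36.2] F [-0.6  0.8  1.4] M [ 0.06 -0.03 -0.1 ] w 0.0599 g 30.544952088966966
delta tool [-0.0004 -0.0002 -0.0004] turn [ 0.0007 -0.001   0.5191]
```

Emit:
jog_arm --turn '[[0,0,0.06],[0,0,0.06],[0,0,0]]' --delta_pos '[[0,0,0.0002],[0,0,0.0002],[0,0,0]]' --gripper '[0.05,0.05,0.05]'

```text
time: 15.4
tool_pos: [0.5173, 0.2324, 0.1488]
tcp_rot: [2.594, 1.772, 0.002]
wrist_force: [1.1, 0.7, 2.3]
width: 0.696
grip_force: 30.6
```

```bash
python3 g.py .517 .232 .1495 -44.3
```

```text
t 15.4 pos [0.5173 0.2324 0.1488] yaw -21.32 q1,q6 deg [21.7 43. ] F [1.1 0.7 2.3] M [ 0.1  -0.04 -0.15] w 0.0595 g 30.598267475143075
delta tool [-0.0004 -0.0002 -0.0007] turn [ 0.0007 -0.0011  0.4011]
```

Emit:
jog_arm --turn '[[0,0,0.06],[0,0,0.06],[0,0,0]]' --delta_pos '[[0,0,0.0002],[0,0,0.0002],[0,0,0]]' --gripper '[0.05,0.05,0.05]'

```text
time: 15.65
tool_pos: [0.5173, 0.2323, 0.1484]
tcp_rot: [2.695, 1.614, 0.002]
wrist_force: [0.4, -0.2, 2.3]
width: 0.699
grip_force: 30.6
```

```bash
python3 g.py .517 .232 .1495 -44.3
```

```text
t 15.65 pos [0.5173 0.2323 0.1484] yaw -28.17 q1,q6 deg [21.7 49.8] F [ 0.4 -0.2  2.3] M [ 0.09 -0.13 -0.19] w 0.0597 g 30.64994285814464
delta tool [-0.0004 -0.0001 -0.0011] turn [ 0.0006 -0.0011  0.2815]
```

Emit:
jog_arm --turn '[[0,0,0.06],[0,0,0.04],[0,0,0]]' --delta_pos '[[0,0,0.0002],[0,0,0.0001],[0,0,0]]' --gripper '[0.05,0.05,0.05]'

```text
time: 15.9
tool_pos: [0.5174, 0.2323, 0.1482]
tcp_rot: [2.77, 1.48, 0.002]
wrist_force: [1.3, 1.3, 3.7]
width: 0.699
grip_force: 30.2
```

```bash
python3 g.py .517 .232 .1495 -44.3
```

```text
t 15.9 pos [0.5174 0.2323 0.1482] yaw -33.77 q1,q6 deg [21.7 55.5] F [1.3 1.3 3.7] M [ 0.04 -0.13  0.47] w 0.0597 g 30.17443288117647
delta tool [-0.0005 -0.0002 -0.0013] turn [ 0.0011 -0.0012  0.1838]
```

Emit:
jog_arm --turn '[[0,0,0.03],[0,0,0.03],[0,0,0]]' --delta_pos '[[0,0,0.0001],[0,0,0.0001],[0,0,0]]' --gripper '[0.05,0.05,0.05]'

```text
time: 16.15
tool_pos: [0.5169, 0.2316, 0.148]
tcp_rot: [2.812, 1.397, -0.0]
wrist_force: [0.3, -1.2, 5.6]
width: 0.697
grip_force: 29.2
```

```bash
python3 g.py .517 .232 .1495 -44.3
```

```text
t 16.15 pos [0.5169 0.2316 0.148 ] yaw -37.15 q1,q6 deg [21.7 58.9] F [ 0.3 -1.2  5.6] M [-0.25  0.14  0.74] w 0.0595 g 29.218394835479558
delta tool [ 0.0004 -0.0002 -0.0015] turn [0.0011 0.0008 0.1247]
```

The moment jumped to 0.7 Nm after about 95°, so the cap is at its stop. Now I'll release it and retreat.

Emit:
jog_arm --turn '[[0,0,0],[0,0,0],[0,0,0],[0,0,0],[0,0,0],[0,0,0],[0,0,0],[0,0,0],[0,0,0],[0,0,0],[0,0,0]]' --delta_pos '[[0,0,0],[0,0,0],[0,0,0],[0,0,-0.01],[0,0,-0.02],[0,0,-0.03],[0,0,-0.03],[0,0,-0.03],[0,0,-0.02],[0,0,0],[0,0,0]]' --gripper '[0.085,0.085,0.085,0.085,0.085,0.085,0.085,0.085,0.085,0.085,0.085]'

```text
time: 17.07
tool_pos: [0.5177, 0.2325, 0.2898]
tcp_rot: [2.817, 1.391, 0.006]
wrist_force: [-0.2, -0.7, -0.1]
width: 0.991
grip_force: 0.0
```

```bash
python3 g.py .517 .232 .1495 -44.3; python3 - <<'E'
from h import *
b=vision.read_camera("side")[95:195,203:303]
cv2.imwrite("pics/c6.png",cv2.resize(b,(600,600),interpolation=2)[:,:,::-1])
for z in(.163+.013,.165+.013+.0): print(proj("side",np.array([.5168,.232,z])))
E
```

```text
t 17.07 pos [0.5177 0.2325 0.2898] yaw -37.44 q1,q6 deg [21.7 59.1] F [-0.2 -0.7 -0.1] M [-0.02  0.05  0.04] w 0.0847 g 0.0
delta tool [-0.0013 -0.0006  0.1403] turn [ 0.0018 -0.0037  0.1197]
(np.float64(252.12667459076454), np.float64(137.3724483043303))
(np.float64(252.07174505697125), np.float64(136.65857078091085))
```

View pics/c6.png

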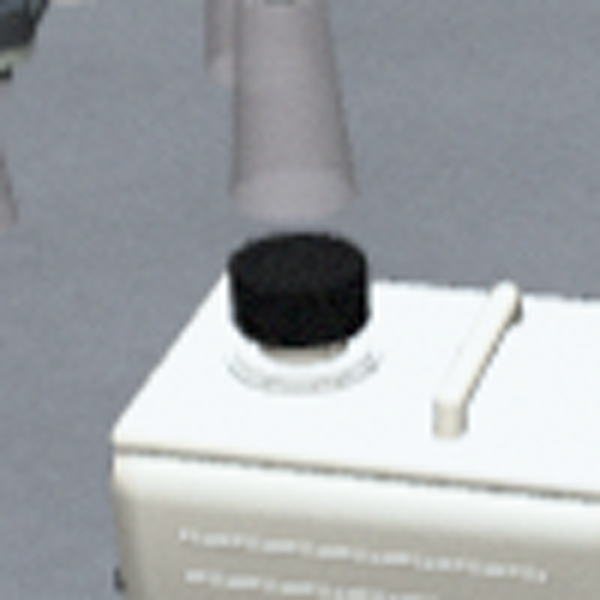

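The side view shows the cap level and well down on the neck, with the gripper clear. The turn of about 95° and the hard stop match a fully closed cap, so I'm handing it in.

```bash
python3 -c "
from workcell import ticket
print(ticket.finish_job())"
```

```text
the job is handed in; nothing more can be done
None
```

The black filler cap dropped onto its seal and was screwed clockwise about 95° to a firm stop (0.7 Nm), then released; I handed the job in after about 17 s of robot time, and no verdict was returned.

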